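# Wipe the arched scanner window with its captive shuttle

### The arm

A 6-joint arm with a two-finger parallel gripper is mounted at the origin on the work surface. World frame = base frame: x ahead of the robot, y to its left, z up, the work surface at z = 0. Lengths are in m, angles in rad, forces in N, time in s.
With the tool pointing down it reaches from about 0.35 to 0.775 m from the base axis. Payload 7.3 kg.
Tool frame: the origin (TCP) lies at the very end of the fingers, on their centre line; the grasp point (between the pads) lies robot.pinch_z behind it (robot.pinch_z is the distance from the TCP to the grasp point, in m); y points along the fingers, z is the direction in which the jaws open and shut, and the axes are right-handed (so a half turn about y gives the same grasp; the last joint's range is limited). The gripper opens to 92 mm and grips with 3 to 60 N. Pads are 19 mm wide; open, the fingers measure 130 mm over their backs; the gripper's body (75 mm by 190 mm) begins 47 mm behind the grasp point.
Start: joints at [1.129, 0.342, 1.524, -0, 1.275, -0.146], TCP at [0.153, 0.502, 0.193] pointing down, gripper open.
Joint ranges: [-2.53, 2.53], [-0.77, 2.02], [0.04, 2.7], [-1, 4.14], [0.28, 2.66], [-3.11, 3.11]. Speed limits (rad/s): [2.57, 2.57, 3.14, 3.14, 3.14, 3.14].

### API

Orientations are given as [roll, pitch, yaw] about the fixed x, y, z axes, in that order (R = Rz(yaw) Ry(pitch) Rx(roll)).
In Python, from cell import status, viewer, robot gives the robot as it stands. The module is installed in compiled form; this text tells all that it offers.
- The arm moves only by the shell command python3 -m pendant 'ROWS' [FORCE]. ROWS is JSON, a list that holds one entry, the list of rows, each a list of 7 numbers: the shift along the tool's x, y, z in cm, then the turn, a rotation vector about the tool's x, y, z in rad, then the finger opening in cm, from 0 to 9.18. A call has 1 to 20 rows; each row is the pose to reach, as a shift and turn from the pose commanded when the call began, along the tool's axes at that moment; what a row does not reach only later rows make up. A row lasts 1/10 s, in which the tool goes at most 50 mm and 8.59 degrees, less where a joint would pass 70% of its speed; a pose out of reach is approached as far as the arm can. A call with a gripper value outside its range is refused whole. The fingers move at their own pace and stop on an object; FORCE is the grip in N (left out, the last holds). Time passes only in rows, so rows that repeat a pose let the fingers close. It gives the time, the measured TCP pose, the force and the opening at its end, in the units of the state.
- status.observe(): the state, without advancing time (a new reading comes with each control period).
- viewer.read_camera(name): name is "side" or "top" or "wrist"; returns a dict with "image" (420x560x3 uint8, red, green, blue), "range_z" (420x560 float32, m along the optical axis (not along the pixel's ray), 0 where there is no reading), "fx", "fy", "cx", "cy" (pixels), "camera_from_world" (4x4, takes a point from world to camera coordinates). Camera axes: x right, y up, looking along -z (the intrinsics and any distortion apply to the point x, -y, -z); pixel columns grow to the right and rows downward; lengths in m; the calibration is good to about 2 mm. A picture is of the moment at which its call begins.
- robot.hand_in(): hands the job in, once; it reports no verdict.
The state is a dict: "time": time; "qpos": joint angles; "qvel": joint speeds; "joint_efforts": joint torques, N m; "tool_pos": TCP position; "tool_rot": TCP orientation; "contact_force": force on the tool from outside, world axes, zero at the start; "torque": the same for the moment, N m; "opening": finger opening in m.
Only numpy, scipy, OpenCV 4.12 (cv2) and the standard library are available. Lean on these libraries where they do the work, as an engineer would, in place of code of your own. Each camera call takes 0.05 s, during which the arm holds its last target. There are 200 camera calls.

### The job

Wipe the arched window of the tube scanner: with the fingertips push the yellow bar of its sprung wiper handle so that the blue wiper goes from its parked end over the crest to the other end, without gripping the bar and without touching the glass. While the wiper is between the first and the second pair of green marks keep pushing without a break at 13 to 17 newtons (aim for 15), however heavily the wiper drags back or runs ahead; after the second marks ease off so that it does not bang into its stop, see it all the way home, then take the hand away, with the bottles and the tip box left where they were.

Things in the scene. Friction and masses are not known exactly. Their poses are not given: they have to be found in the camera images.
- station: fixed white tube scanner, 360 mm along its y, 190 mm along its x, origin at the centre of its underside on the bench, z up; it stands turned on the bench. An arched glass window with aluminium rails spans it along y. Its wiper starts parked at the station's -y end and must be pushed over the crest to the +y end
- arch_axis (a point): centre of the arch, 20 mm above the station's origin, same axes: the arch axis runs through it along x. Glass outer radius 200 mm (crest 220 mm above the bench), rails 204 mm, at x = +-82 mm
- window: the glass arch, 142 mm wide along x, outer radius 200 mm about the arch axis; same origin and axes as the station; not to be touched
- swing (a joint): angle of the blue wiper shuttle about the arch axis, rad: 0 parked on its stop at the -y end (leaning 0.70 from vertical towards -y), 0.70 on the crest, 1.40 on the stop at the +y end. Green marks at 0.22 and 1.00; reach the far stop slower than 0.4 rad/s. A viscous damper on it resists with 10.0 N m per rad/s (148 N per m/s at the bar's radius); friction nearly nil
- flex (a joint): angle of the yellow bail handle ahead of the shuttle, rad: 0 at rest, up to 0.50. A spring between the two, 17.0 N m/rad (251 N/m at the bar), carries the push to the shuttle: a tangential push of 15 N on the bar bends it by 0.23 rad (60 mm)
- bail: yellow-barred bail handle, 0.12 kg, turning about the arch axis with the shuttle; origin on the arch axis (not at the bar), x along the bar (station's x), z radially outward through the bar, y along the arch towards growing angles. Its two side arms run at x = +-109 mm outside the scanner
- bar (a point): middle of the bail's yellow bar, axes as the bail. The bar is round, 18 mm thick, 228 mm long, polished and slick (friction about 0.2), 260 mm from the arch axis. Push with closed fingertips on its -y side near the middle, along its y; about 30 mm are free below it over the shuttle, 50 mm over the glass
- shuttle_top (a point): middle of the shuttle's flat top, 220 mm from the arch axis (clear cartridge on it up to 235 mm, 100 mm long in x, 30 mm wide). Nominally 1.0 kg, truly 0.4 to 2.2 kg by the fill of the cartridge, centre of mass 218 mm from the axis. The weight pulls back before the crest and onwards after it; left alone it creeps to the nearer stop and stays
- reagent: loose white bottle, 70 mm across, 150 mm high, on the left; origin under its centre; leave alone
- buffer: loose amber bottle, 60 mm across, 120 mm high, on the left; origin under its centre; leave alone
- tipbox: loose white tip box 120 x 85 x 62 mm on the right; origin under its centre; leave alone

How it is judged:
On the way, in this order (a step that is already met when the one before it is completed fails the run):
1. the fingertips push the bar at 13 to 17 N on the climb between the first marks and the crest (value of joint swing between 0.22 and 0.7 rad and contact force between the fingers and bail between 13 and 17 N), for 0.5 s.
2. the fingertips push the bar at 13 to 17 N on the descent between the crest and the second marks (value of joint swing between 0.75 and 1 rad and contact force between the fingers and bail between 13 and 17 N), for 0.2 s.
3. the wiper reaches its far parking place (value of joint swing above 1.34 rad), for 0.2 s.
At the end, for the whole second after the job is handed in: the wiper rests at the far end (joint above 1.34 rad of 1.40, slower than 0.05 rad/s), the hand is off it (value of joint swing above 1.34 rad and velocity of joint swing between -0.05 and 0.05 rad/s); the robot touches nothing.
It fails at once if while the wiper is between the green marks (0.22 to 1.00 rad) the push of the fingers on the handle leaves the band of 13 to 17 N (value of joint swing between 0.22 and 1 rad and (contact force between the fingers and bail below 13 N or contact force between the fingers and bail above 17 N)).
It fails at once if the handle is gripped or struck (over 24 N) (contact force between the fingers and bail above 24 N).
It fails at once if the wiper bangs into its far stop (faster than 0.45 rad/s in the last 0.08 rad) (value of joint swing above 1.32 rad and velocity of joint swing above 0.45 rad/s).
It fails at once if the fingers touch the glass (over 1 N) (contact force between the fingers and window above 1 N).
It fails at once if a bottle or the tip box is shifted by more than 20 mm (distance of any of tipbox, reagent, buffer from where it was at the start of the episode above 0.02 m).
It also fails if it takes over 38 s, if anything falls off the work surface, if the arm or the gripper's body presses on something with over 40 N, if the wrist force passes 120 N, or if a joint passes its speed limit or range.

## Working session

There is one attempt and no reset: what is moved stays moved. The work goes in short steps, Python scripts to look and compute and a shell command to move; the robot and the scene stay as the last step left them, time stands still between calls to the robot, and variables do not carry over. Pictures are saved under pics/ and viewed, about 8 in all and at most 12, crops included, and the job is handed in when it is done.

```bash
mkdir -p pics; ls; cat > h.py <<'E'
import numpy as np, cv2
from cell import status, viewer, robot
def cam(n):
    return viewer.read_camera(n)
def save(n,f):
    c=cam(n); cv2.imwrite('pics/'+f,c['image'][:,:,::-1]); return c
def world(c,u,v,z=None):
    """points from depth for pixel arrays u,v"""
    z=c['range_z'][v,u] if z is None else z
    p=np.stack([(u-c['cx'])/c['fx']*z,-(v-c['cy'])/c['fy']*z,-z,np.ones_like(z)],-1)
    return (p@np.linalg.inv(c['camera_from_world']).T)[...,:3]
def maskpts(c,m):
    v,u=np.nonzero(m&(c['range_z']>0)); return world(c,u,v)
E
python3 - <<'E'
from h import *
np.set_printoptions(precision=4,suppress=True)
s=status.observe(); print(s); print(robot.pinch_z)
ims=[]
for n in('side','top'):
    c=save(n,n+'0.png'); np.savez(n+'0.npz',**c); print(n,c['fx'],c['cx'],c['cy'],np.linalg.inv(c['camera_from_world']))
E
```

```text
pics
{'time': 0.0, 'qpos': array([ 1.129 ,  0.3427,  1.525 ,  0.    ,  1.2754, -0.146 ]), 'qvel': array([ 0.0011,  0.0002, -0.0013,  0.0013,  0.0002,  0.0013]), 'joint_efforts': array([ -0.0004, -43.124 , -24.4222,   0.0717,   0.0558,  -0.0001]), 'tool_pos': array([0.1528, 0.5018, 0.1925]), 'tool_rot': array([-1.5723,  0.0002, -0.2958]), 'contact_force': array([-0.017 ,  0.2717, -0.1283]), 'torque': array([-0.0155,  0.0267,  0.0357]), 'opening': 0.09194393148923966}
0.0188
side 521.066334850388 282.78425095854914 208.38373628597796 [[ 0.9754  0.2066 -0.0774  0.4128]
 [-0.2205  0.9262 -0.3058 -0.5529]
 [ 0.0085  0.3153  0.9489  1.7913]
 [ 0.      0.      0.      1.    ]]
top 474.59785779454285 278.7843835961889 212.12429423014748 [[-0.0007  0.9827 -0.1854  0.2567]
 [-1.      0.0006  0.0068  0.0039]
 [ 0.0068  0.1854  0.9826  1.7391]
 [ 0.      0.      0.      1.    ]]
```

View pics/side0.png

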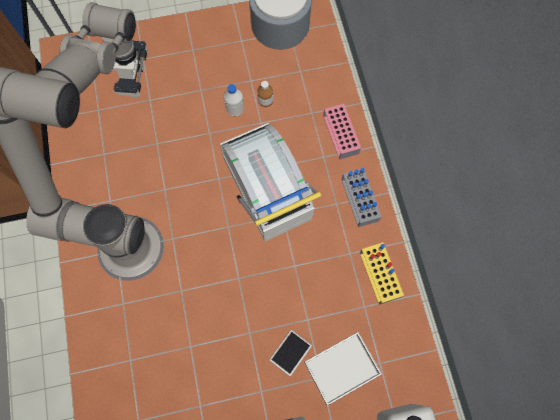

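View pics/top0.png

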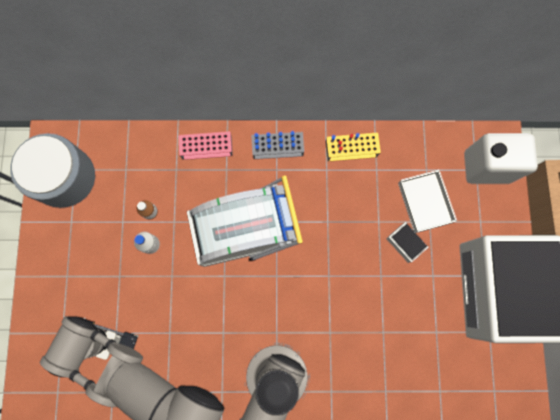

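The side view shows the bar parked at about (288,207), and the top view at (291,210). The station is near (245,223) in the top view, with the bottles to its left, the tip tray to its right, and the arm at lower left.

```bash
python3 - <<'E'
from h import *
np.set_printoptions(precision=4,suppress=True)
for n,box in(('side',(225,330,185,230)),('top',(270,305,170,250))):
    c=dict(np.load(n+'0.npz')); hsv=cv2.cvtColor(c['image'],cv2.COLOR_RGB2HSV)
    m=(hsv[...,0]>20)&(hsv[...,0]<33)&(hsv[...,1]>140)&(hsv[...,2]>110)
    b=np.zeros_like(m); b[box[2]:box[3],box[0]:box[1]]=1; m&=b
    p=maskpts(c,m); zz=np.median(p[:,2]); p=p[abs(p[:,2]-zz)<.03]
    mu=p.mean(0); d=np.linalg.svd(p-mu,full_matrices=False)[2][0]; d*=np.sign(d[0]); t=(p-mu)@d
    print(n,len(p),'z',zz,'mean',mu,'dir',d,'yaw',np.arctan2(d[1],d[0]),'len',np.ptp(t),'mid',mu+d*(t.max()+t.min())/2)
    # ray-plane at known height z=.219+.006
    v,u=np.nonzero(m); ro=np.linalg.inv(c['camera_from_world']); o=ro[:3,3]; q=world(c,u,v,np.ones(len(u))); r=q-o
    P=o+r*((.224-o[2])/r[:,2])[:,None]; rc=cv2.minAreaRect((P[:,:2]*1000).astype(np.float32)); print('rect',rc)
    # rim of white station via depth
    g=c['range_z']>0; vv,uu=np.nonzero(g); W=world(c,uu,vv)
    for lo,hi,name in((.05,.5,'st'),):
        k=(W[:,2]>.08)&(W[:,2]<.26)&(W[:,0]>.3)&(W[:,0]<.75)&(abs(W[:,1]-.1)<.25)
        print(name,cv2.minAreaRect((W[k,:2]*1000).astype(np.float32)),W[k,2].max())
E
```

```text
side 194 z 0.22434476329759212 mean [ 0.5566 -0.0507  0.2245] dir [0.9708 0.2396 0.0082] yaw 0.24193456532582147 len 0.226216174241281 mid [ 0.5573 -0.0506  0.2245]
rect ((557.7367553710938, -50.996055603027344), (225.63772583007812, 17.066072463989258), 13.529359817504883)
st ((516.3878784179688, 113.35590362548828), (229.3562469482422, 365.1127014160156), 13.541295051574707) 0.235702080118811
top 221 z 0.22574843862992133 mean [ 0.5588 -0.046   0.2257] dir [0.973  0.2303 0.0125] yaw 0.23237436506863998 len 0.22532232685642511 mid [ 0.5536 -0.0472  0.2256]
rect ((553.9540405273438, -47.384056091308594), (226.1226806640625, 14.918846130371094), 13.435203552246094)
st ((512.7418212890625, 118.45699310302734), (229.5976104736328, 356.7887878417969), 13.76142406463623) 0.23542831397381003
```

```bash
cat >> h.py <<'E'
from scipy.spatial.transform import Rotation as Ro
YAW=.235; O=np.array([.517,.114,0.])   # station estimate
xs=np.array([np.cos(YAW),np.sin(YAW),0]); ys=np.array([-np.sin(YAW),np.cos(YAW),0]); zs=np.array([0,0,1.])
def pose(x,y,z,tilt):
    er=np.sin(tilt)*ys+np.cos(tilt)*zs; et=np.cos(tilt)*ys-np.sin(tilt)*zs
    return O+x*xs+y*ys+z*zs, np.stack([-et,-er,xs],1)
def at(phi,R=.247,d=.0185,x=0.):
    return pose(x,R*np.sin(phi)-d*np.cos(phi),.02+R*np.cos(phi)+d*np.sin(phi),phi)
def rel(T,s=None):
    s=s or status.observe(); R=Ro.from_euler('xyz',s['tool_rot']).as_matrix()
    return np.r_[R.T@(T[0]-s['tool_pos'])*100, Ro.from_matrix(R.T@T[1]).as_rotvec()].round(3)
E
python3 - <<'E'
from h import *
s=status.observe(); s['tool_pos'][2]+=.27
print(rel(pose(0,-.30,.42,-.4)), rel(pose(0,-.30,.42,-.4),s), pose(0,-.3,.42,-.4)[0])
E
python3 -m pendant '[[[0,-5,0,0,0,0,0],[0,-10,0,0,0,0,0],[0,-15,0,0,0,0,0],[0,-20,0,0,0,0,0],[0,-25,0,0,0,0,0],[0,-27,0,0,0,0,0],[0,-27,0,0,0,0,0]]]' 20
```

```text
[ 61.323 -22.681 -52.389   0.209   1.025   0.364] [ 61.328   4.319 -52.354   0.209   1.025   0.364] [ 0.5868529 -0.1777543  0.42     ]
time: 0.8
tool_pos: [0.1533, 0.5028, 0.4662]
tool_rot: [-1.565, -0.001, -0.296]
contact_force: [0.3, -1.0, -0.9]
opening: 0.0405
```

```bash
python3 -m pendant '[[[61.3,4.3,-52.4,0.21,1.02,0.36,0],[61.3,4.3,-52.4,0.21,1.02,0.36,0],[61.3,4.3,-52.4,0.21,1.02,0.36,0],[61.3,4.3,-52.4,0.21,1.02,0.36,0],[61.3,4.3,-52.4,0.21,1.02,0.36,0],[61.3,4.3,-52.4,0.21,1.02,0.36,0],[61.3,4.3,-52.4,0.21,1.02,0.36,0],[61.3,4.3,-52.4,0.21,1.02,0.36,0],[61.3,4.3,-52.4,0.21,1.02,0.36,0],[61.3,4.3,-52.4,0.21,1.02,0.36,0],[61.3,4.3,-52.4,0.21,1.02,0.36,0],[61.3,4.3,-52.4,0.21,1.02,0.36,0],[61.3,4.3,-52.4,0.21,1.02,0.36,0],[61.3,4.3,-52.4,0.21,1.02,0.36,0],[61.3,4.3,-52.4,0.21,1.02,0.36,0],[61.3,4.3,-52.4,0.21,1.02,0.36,0],[61.3,4.3,-52.4,0.21,1.02,0.36,0],[61.3,4.3,-52.4,0.21,1.02,0.36,0],[61.3,4.3,-52.4,0.21,1.02,0.36,0],[61.3,4.3,-52.4,0.21,1.02,0.36,0]]]'
python3 - <<'E'
from h import *
np.set_printoptions(precision=3,suppress=True)
s=status.observe(); print(s['qpos'],s['contact_force'],s['opening'])
print(rel(pose(0,-.30,.42,-.4)), rel(at(-.7,.247,.07)))
E
```

```text
time: 2.8
tool_pos: [0.5861, -0.1764, 0.4214]
tool_rot: [-1.565, 0.398, -1.328]
contact_force: [0.1, -0.2, 0.3]
opening: 0.0002
[-0.575  0.708  0.372  0.376  2.32  -0.595] [ 0.123 -0.246  0.334] 0.00022728553077107252
[ 0.196  0.067  0.043 -0.002  0.008  0.002] [ 2.075 27.067 -0.037 -0.001  0.008  0.302]
```

```bash
python3 -m pendant '[[[2.1,22,0,0,0.008,0.3,0],[2.1,22,0,0,0.008,0.3,0],[2.1,22,0,0,0.008,0.3,0],[2.1,22,0,0,0.008,0.3,0],[2.1,22,0,0,0.008,0.3,0],[2.1,25,0,0,0.008,0.3,0],[2.1,27,0,0,0.008,0.3,0],[2.1,27,0,0,0.008,0.3,0],[2.1,27,0,0,0.008,0.3,0]]]'
python3 - <<'E'
from h import *
np.set_printoptions(precision=3,suppress=True)
s=status.observe(); print(s['qpos'],s['contact_force'])
print(rel(at(-.7,.247,.07)))
c=save('side','side1.png'); w=save('wrist','wrist1.png')
np.savez('side1.npz',**c); np.savez('wrist1.npz',**w)
cv2.imwrite('pics/both.png',np.hstack([cv2.resize(c['image'][130:280,180:380],None,fx=2,fy=2),cv2.resize(w['image'],(400,300))])[:,:,::-1])
E
```

```text
time: 3.7
tool_pos: [0.5674, -0.0939, 0.1651]
tool_rot: [-1.569, 0.697, -1.335]
contact_force: [0.6, -0.7, 0.6]
opening: 0.0001
[-0.579  0.744  1.138  0.469  1.78  -0.839] [ 0.603 -0.742  0.586]
[-0.013  0.174 -0.066 -0.002  0.     0.003]
```

View pics/both.png

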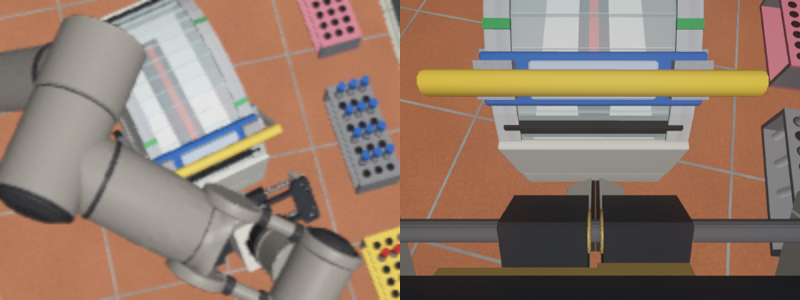

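The wrist view (right half) shows the closed fingers square to the yellow bar and centred on it (bar from about (418,82) to (768,82), fingers at (595,220)). I'll measure the bar from the wrist depth.

```bash
python3 - <<'E'
from h import *
np.set_printoptions(precision=4,suppress=True)
c=dict(np.load('wrist1.npz')); s=status.observe()
hsv=cv2.cvtColor(c['image'],cv2.COLOR_RGB2HSV)
m=(hsv[...,0]>20)&(hsv[...,0]<33)&(hsv[...,1]>120)&(hsv[...,2]>90); m[150:]=0
p=maskpts(c,m); R=Ro.from_euler('xyz',s['tool_rot']).as_matrix()
q=(p-s['tool_pos'])@R*1000
print(len(p),'tool frame mm min/max',np.percentile(q,[1,5,50,95,99],axis=0))
f=np.polyfit(q[:,2],q[:,0],1); print('slope x/z',f, np.polyfit(q[:,2],q[:,1],1))
a=(p-O-[0,0,.02])@np.stack([xs,ys,zs],1)
print('station frame', np.median(a,0), 'radius pct',np.percentile(np.hypot(a[:,1],a[:,2]),[1,50,99]),'ang',np.percentile(np.arctan2(a[:,1],a[:,2]),[1,50,99]))
for nm,h in(('tcp',s['tool_pos']),):
    b=(h-O-[0,0,.02])@np.stack([xs,ys,zs],1); print(b,np.hypot(b[1],b[2]))
E
```

```text
17803 tool frame mm min/max [[ -79.7335  -19.5694 -113.0317]
 [ -79.2512  -19.0178 -104.0959]
 [ -71.9771  -17.234    -2.7213]
 [ -64.2616  -12.7824   99.2805]
 [ -63.2256  -10.4055  108.3067]]
slope x/z [  0.0019 -71.9232] [ -0.0035 -16.5754]
station frame [-0.0018 -0.1714  0.2052] radius pct [0.2598 0.2665 0.2687] ang [-0.7287 -0.6955 -0.6658]
[ 0.001  -0.2149  0.1452] 0.2593693627506359
```

```bash
python3 -m pendant '[[[-1,0.2,0,0,0,0,0],[-2,0.2,0,0,0,0,0],[-3,0.2,0,0,0,0,0],[-4,0.2,0,0,0,0,0],[-4.5,0.2,0,0,0,0,0],[-4.8,0.2,0,0,0,0,0],[-4.8,0.2,0,0,0,0,0],[-4.8,0.2,0,0,0,0,0]]]'
cat >> h.py <<'E'
G=9.81
def bar_phi(s):
    b=(s['tool_pos']-O-[0,0,.02])@np.stack([xs,ys,zs],1); y,z=b[1],b[2]
    r=np.hypot(y,z); d=.0185; return np.arctan2(y,z)+np.arcsin(d/r), np.sqrt(r*r-d*d)
def state(pr=True):
    s=status.observe(); phi,R=bar_phi(s)
    et=np.cos(phi)*ys-np.sin(phi)*zs; er=np.sin(phi)*ys+np.cos(phi)*zs
    F=-s['contact_force']
    Ft=F@et; f=(Ft*.26+.12*G*.2*np.sin(phi))/17; th=phi-f+.7
    tilt=np.arctan2(-(Ro.from_euler('xyz',s['tool_rot']).as_matrix()[:,1])@ys, -(Ro.from_euler('xyz',s['tool_rot']).as_matrix()[:,1])@zs)
    if pr: print('t %.2f phi %.3f R %.4f tilt %.3f Ft %.2f Fr %.2f Fx %.2f |F| %.2f  f %.3f theta %.3f'%(s['time'],phi,R,tilt,Ft,F@er,F@xs,np.linalg.norm(F),f,th))
    return th,f,phi,Ft
E
python3 -c "
from h import *
state(); print(status.observe()['qpos'].round(3))"
```

```text
time: 4.6
tool_pos: [0.5586, -0.0576, 0.1923]
tool_rot: [-1.571, 0.699, -1.338]
contact_force: [0.1, -1.3, 0.3]
opening: 0.0007
t 4.60 phi -0.722 R 0.2460 tilt -0.699 Ft 0.79 Fr -1.04 Fx 0.20 |F| 1.32  f 0.003 theta -0.025
[-0.541  0.678  1.191  0.489  1.778 -0.797]
```

```bash
python3 - <<'E'
from h import *
L=[]
for i in range(10):
    cam('wrist'); L.append(status.observe()['contact_force'])
L=np.array(L); print(L.round(2)); print(L.mean(0),L.std(0)); state()
E
```

```text
[[ 0.21 -0.89 -1.01]
 [-0.2  -0.5  -0.54]
 [-0.28 -0.12  0.57]
 [-0.59  1.02  0.22]
 [-0.44  0.31 -0.16]
 [-0.32 -0.33 -0.18]
 [ 0.43 -0.06 -0.1 ]
 [ 0.26  0.26 -0.49]
 [-0.23  0.2   0.55]
 [-0.62  0.17  0.09]]
[-0.17852528  0.0057004  -0.1060494 ] [0.34219004 0.49400865 0.46837711]
t 5.10 phi -0.722 R 0.2461 tilt -0.699 Ft -0.29 Fr 0.13 Fx 0.56 |F| 0.65  f -0.014 theta -0.008
```

```bash
cat > plan.py <<'E'
# usage: plan.py phic m n Ftarget [th] : rows for next n periods keeping the push
import sys; from h import *
phic,m,n,Fw=[float(a) for a in sys.argv[1:5]]; n=int(n)
th,f,phi,F=state()
if len(sys.argv)>5: th=float(sys.argv[5]); f=phi-(th-.7)
psi=th-.7
for i in range(n):
    fs=(Fw*.26+.12*G*.2*np.sin(phi))/17
    f0=f; fe=f+(fs-f)*min(1,(i+1)/2)
    psi+=.1*(17*(f0+fe)/2+m*G*.218*np.sin(psi))/10; f=fe; phi1=psi+f
    D=phi1-phic+ (phic-phi if 0 else 0)
    print('row %d D %.3f: x %.2f y %.2f rz %.3f   phi %.3f th %.3f F %.1f v %.2f'%(i,D,-(24.7*np.sin(D)+1.85*(1-np.cos(D))),24.7*(1-np.cos(D))-1.85*np.sin(D),-D,phi1,psi+.7,(17*f-.12*G*.2*np.sin(phi1))/.26,(phi1-phi)/.1)); phi=phi1
E
python3 - <<'E'
import numpy as np
for D in(.03,.06,.1,.14,.17,.2): print(D,round(-(24.7*np.sin(D)+1.85*(1-np.cos(D))),2),round(24.7*(1-np.cos(D))-1.85*np.sin(D),2))
E
```

```text
0.03 -0.74 -0.04
0.06 -1.48 -0.07
0.1 -2.48 -0.06
0.14 -3.46 -0.02
0.17 -4.21 0.04
0.2 -4.94 0.12
```

```bash
python3 -m pendant '[[[-0.74,-0.04,0,0,0,-0.03,0],[-1.48,-0.07,0,0,0,-0.06,0],[-2.48,-0.06,0,0,0,-0.1,0],[-3.46,-0.02,0,0,0,-0.14,0]]]'; python3 plan.py -0.582 1.0 4 15
```

```text
time: 5.5
tool_pos: [0.5525, -0.031, 0.2162]
tool_rot: [-1.569, 0.555, -1.336]
contact_force: [0.0, -0.5, 0.2]
opening: 0.0005
t 5.50 phi -0.575 R 0.2458 tilt -0.555 Ft 0.28 Fr -0.41 Fx 0.06 |F| 0.50  f -0.003 theta 0.128
row 0 D 0.117: x -2.89 y -0.05 rz -0.117   phi -0.465 th 0.126 F 7.6 v 1.10
row 1 D 0.247: x -6.10 y 0.30 rz -0.247   phi -0.335 th 0.142 F 14.9 v 1.31
row 2 D 0.276: x -6.80 y 0.43 rz -0.276   phi -0.306 th 0.169 F 15.0 v 0.28
row 3 D 0.304: x -7.47 y 0.58 rz -0.304   phi -0.278 th 0.196 F 15.0 v 0.28
```

```bash
python3 - <<'E'
from h import *
np.set_printoptions(precision=4,suppress=True)
c=save('wrist','wrist2.png'); np.savez('wrist2.npz',**c); s=status.observe()
hsv=cv2.cvtColor(c['image'],cv2.COLOR_RGB2HSV)
m=(hsv[...,0]>20)&(hsv[...,0]<33)&(hsv[...,1]>120)&(hsv[...,2]>90); m[200:]=0
p=maskpts(c,m); R=Ro.from_euler('xyz',s['tool_rot']).as_matrix()
q=(p-s['tool_pos'])@R*1000
print(len(p),np.percentile(q,[1,5,50,95,99],axis=0)); state()
E
```

```text
Traceback (most recent call last):
IndexError: index -1 is out of bounds for axis 0 with size 0
```

View pics/wrist2.png

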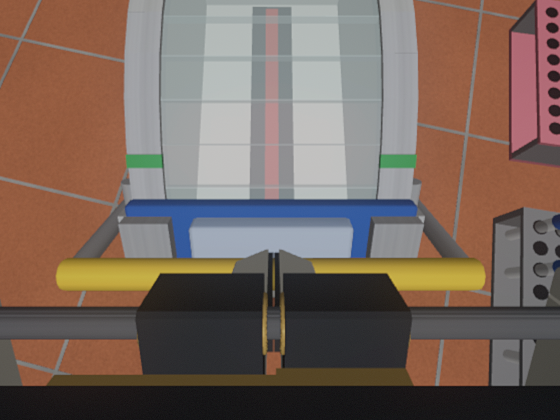

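The picture shows the fingertips at about (272,255), overlapping the bar (rows 260–290). The shuttle is still below the green marks (row 160). Now I'll measure where the bar is.

```bash
python3 - <<'E'
from h import *
np.set_printoptions(precision=4,suppress=True)
c=dict(np.load('wrist2.npz')); s=status.observe()
hsv=cv2.cvtColor(c['image'],cv2.COLOR_RGB2HSV)
m=(hsv[...,0]>20)&(hsv[...,0]<33)&(hsv[...,1]>120)&(hsv[...,2]>90); m[:250]=0;m[295:]=0
R=Ro.from_euler('xyz',s['tool_rot']).as_matrix()
def rep(n,m):
    p=maskpts(c,m); q=(p-s['tool_pos'])@R*1000
    a=(p-O-[0,0,.02])@np.stack([xs,ys,zs],1)
    print(n,len(p),'\n',np.percentile(q,[1,50,99],axis=0),'r',np.percentile(np.hypot(a[:,1],a[:,2]),[1,50,99]),'ang',np.percentile(np.arctan2(a[:,1],a[:,2]),[1,50,99]))
rep('bar',m)
k=np.zeros_like(m); k[252:274,240:310]=1; rep('finger',k&~m)
k[:]=0; k[202:215,140:400]=1; rep('blue',k&(hsv[...,0]>105)&(hsv[...,0]<125)&(hsv[...,1]>150))
state()
E
```

```text
bar 8434 
 [[   6.7515  -19.8852 -114.4532]
 [  10.5371  -16.2503  -25.3177]
 [  21.9512   -7.0099  108.727 ]] r [0.2551 0.2646 0.2688] ang [-0.7159 -0.6736 -0.6617]
finger 1505 
 [[ -9.0258 -55.2838 -20.7428]
 [ -8.1846 -44.6476  -0.4936]
 [ 17.9174  16.3788  19.3898]] r [0.2331 0.2913 0.3019] ang [-0.7214 -0.5979 -0.5941]
blue 2708 
 [[-12.2484  25.8405 -83.9034]
 [ -9.1981  27.5462  -5.9546]
 [ -5.6619  31.1657  76.4304]] r [0.2152 0.2192 0.2208] ang [-0.6241 -0.6082 -0.5958]
t 5.55 phi -0.564 R 0.2466 tilt -0.552 Ft -2.63 Fr -1.12 Fx -2.00 |F| 3.49  f -0.048 theta 0.183
```

```bash
python3 - <<'E'
from h import *
np.set_printoptions(precision=1,suppress=True,linewidth=150)
s=status.observe(); R=Ro.from_euler('xyz',s['tool_rot']).as_matrix()
c=dict(np.load('wrist2.npz'))
print('cam',(np.linalg.inv(c['camera_from_world'])[:3,3]-s['tool_pos'])@R*1000)
for u in(245,258,266,285,300):
    for v in range(246,300,5): 
        print(u,v,(world(c,np.array([u]),np.array([v]))[0]-s['tool_pos'])@R*1000,c['image'][v,u])
E
```

```text
cam [ -80.  -189.7   -0.7]
245 246 [ 10.8  15.8 -18.8] [161 170 184]
245 251 [ 13.9  15.3 -18.9] [159 169 183]
245 256 [ 17.5  15.8 -19. ] [161 171 186]
245 261 [ -8.4 -43.9 -13.7] [103 100  96]
245 266 [ -8.7 -49.2 -13.3] [101  99  94]
245 271 [ -7.9 -52.4 -13.1] [102 100  95]
245 276 [ -34.  -104.8   -8.4] [36 37 39]
245 281 [ -33.4 -106.4   -8.3] [36 34 38]
245 286 [ -33.6 -109.2   -8.1] [36 35 38]
245 291 [ -33.4 -111.3   -7.9] [34 34 35]
245 296 [ -33.7 -114.    -7.7] [33 32 31]
258 246 [ 10.3  14.7 -10.8] [161 170 184]
258 251 [ 13.6  14.8 -10.8] [158 169 183]
258 256 [ -8.3 -38.6  -8.2] [102 100  96]
258 261 [ -8.2 -43.5  -8. ] [101  99  94]
258 266 [ -8.5 -49.   -7.8] [103 101  95]
258 271 [ -8.3 -53.1  -7.6] [103 101  95]
258 276 [ -33.2 -103.4   -5.1] [36 35 39]
258 281 [ -33.8 -107.    -4.9] [34 33 36]
258 286 [ -33.6 -109.2   -4.8] [32 31 33]
258 291 [ -33.4 -111.2   -4.8] [33 32 33]
258 296 [ -33.  -113.    -4.7] [32 31 33]
266 246 [10.4 15.  -5.9] [161 170 185]
266 251 [ -8.9 -34.4  -4.7] [99 97 91]
266 256 [ -7.7 -37.3  -4.6] [103 101  96]
266 261 [ -7.9 -42.8  -4.5] [
[... 509 characters left out ...]
271 [ -8.  -52.6   3.7] [102 100  95]
285 276 [ -33.4 -103.8    2.1] [34 36 39]
285 281 [ -33.9 -107.3    2. ] [31 33 36]
285 286 [ -33.3 -108.7    1.9] [34 34 37]
285 291 [ -33.1 -110.8    1.9] [33 32 34]
285 296 [ -33.  -113.     1.8] [28 28 30]
300 246 [10.3 14.5 14.9] [159 169 184]
300 251 [13.8 15.  15. ] [159 168 183]
300 256 [18.4 17.6 15.2] [151 160 174]
300 261 [ -8.  -43.1  10.6] [101  99  95]
300 266 [ -8.6 -49.2  10.2] [101 100  94]
300 271 [ -8.5 -53.5   9.9] [102 101  96]
300 276 [ -33.6 -104.2    6. ] [35 36 38]
300 281 [ -32.9 -105.5    5.9] [34 36 37]
300 286 [ -33.9 -109.8    5.6] [34 34 35]
300 291 [ -33.6 -111.7    5.5] [34 33 34]
300 296 [ -33.2 -113.2    5.4] [31 31 32]
```

```bash
python3 - <<'E'
from h import *
c=dict(np.load('wrist2.npz'));d=dict(np.load('wrist1.npz'))
cv2.imwrite('pics/crop.png',np.hstack([cv2.resize(x['image'][200:380,190:360],None,fx=2.3,fy=2.3,interpolation=cv2.INTER_CUBIC) for x in(d,c)])[:,:,::-1])
E
```

```text
(no output)
```

View pics/crop.png

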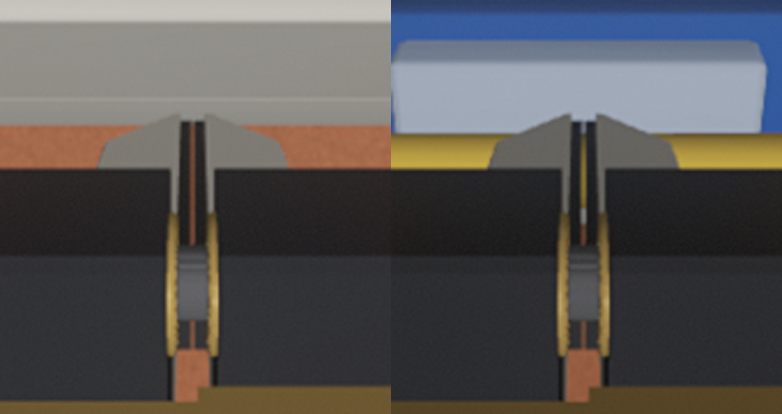

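The wrist camera sits ahead of the fingers, at tool x of −80 mm. The visible finger front face ends about 34 mm short of the reported TCP. That puts the real tips about 12 mm above the bar, so they passed over it without contact, and the bar has not moved. I'll go back behind the bar and lower the tool by that amount.

```bash
python3 - <<'E'
from h import *
print(rel(at(-.7,.25,.065)),rel(at(-.7,.215,.065)))
E
```

```text
[ 7.962e+00  8.600e-01 -1.670e-01 -3.000e-03  3.000e-03  1.480e-01] [ 7.447e+00  4.322e+00 -1.770e-01 -3.000e-03  3.000e-03  1.480e-01]
```

```bash
python3 -m pendant '[[[2,-0.3,0,0,0,0.03,0],[4,0,-0.1,0,0,0.06,0],[6,0.4,-0.15,0,0,0.1,0],[8,0.86,-0.17,0,0,0.148,0],[7.9,2,-0.17,0,0,0.148,0],[7.6,3.5,-0.18,0,0,0.148,0],[7.45,4.32,-0.18,0,0,0.148,0],[7.45,4.32,-0.18,0,0,0.148,0]]]'
python3 - <<'E'
from h import *
np.set_printoptions(precision=1,suppress=True,linewidth=150)
c=save('wrist','wrist3.png'); np.savez('wrist3.npz',**c); s=status.observe(); state(); print(rel(at(-.7,.215,.065)))
R=Ro.from_euler('xyz',s['tool_rot']).as_matrix()
v,u=np.mgrid[0:420,0:560]; q=(world(c,u.ravel(),v.ravel())-s['tool_pos'])@R*1000
hsv=cv2.cvtColor(c['image'],cv2.COLOR_RGB2HSV).reshape(-1,3)
ok=c['range_z'].ravel()>0
y=ok&(hsv[:,0]>20)&(hsv[:,0]<33)&(hsv[:,1]>120)&(hsv[:,2]>90)&(v.ravel()<230)
print('bar',y.sum(),np.percentile(q[y],[1,50,99],axis=0))
f=ok&(abs(q[:,2])<25)&(abs(q[:,0]+8.5)<4)&(q[:,1]>-80)&(q[:,1]<10)&~y
print('finger',f.sum(),np.percentile(q[f],[1,50,99],axis=0))
E
```

```text
time: 6.35
tool_pos: [0.5596, -0.0698, 0.139]
tool_rot: [-1.571, 0.707, -1.336]
contact_force: [-0.0, -0.9, -0.1]
opening: 0.0006
t 6.40 phi -0.925 R 0.2232 tilt -0.706 Ft 0.05 Fr -0.63 Fx -0.68 |F| 0.93  f -0.010 theta -0.215
[-0.3 -0.1  0.1 -0.   0.  -0. ]
bar 25619 [[ -77.3  -54.8 -100.7]
 [ -69.7  -52.5    1.6]
 [ -60.7  -45.4  103.5]]
finger 1919 [[-11.8 -75.8 -17.1]
 [-11.  -49.3  -0.6]
 [ -8.5 -32.9  15.5]]
```

View pics/wrist3.png

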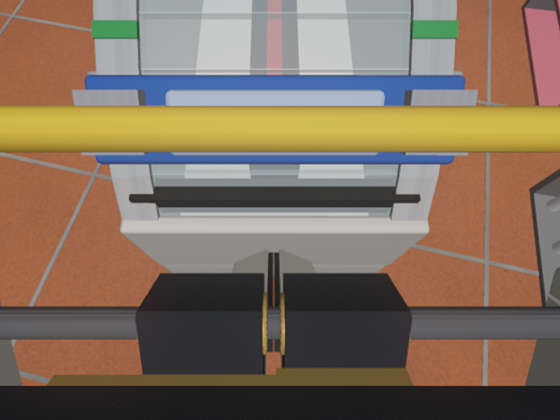

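The bar is level at rows 105–150 and the tip is at (272,255). By depth the tip end lies 13 mm past the bar centre, with a gap of about 51 mm. Next I close the gap.

```bash
sed -i 's/24\.7/21.4/g' plan.py; sed -i 's/R=.247/R=.214/' h.py
python3 -m pendant '[[[-1.2,0,0,0,0,0,0],[-2.4,0,0,0,0,0,0],[-3.6,0,0,0,0,0,0],[-4.4,0,0,0,0,0,0],[-4.7,0,0,0,0,0,0],[-4.7,0,0,0,0,0,0]]]'
python3 - <<'E'
from h import *
state()
for D in(.03,.06,.1,.13,.16,.2,.23): print(D,round(-(21.4*np.sin(D)+1.85*(1-np.cos(D))),2),round(21.4*(1-np.cos(D))-1.85*np.sin(D),2))
E
```

```text
time: 7.0
tool_pos: [0.5519, -0.0363, 0.1699]
tool_rot: [-1.57, 0.706, -1.336]
contact_force: [-0.3, -0.8, -0.3]
opening: 0.0009
t 7.00 phi -0.714 R 0.2143 tilt -0.706 Ft 0.73 Fr -0.17 Fx 0.50 |F| 0.90  f 0.002 theta -0.016
0.03 -0.64 -0.05
0.06 -1.29 -0.07
0.1 -2.15 -0.08
0.13 -2.79 -0.06
0.16 -3.43 -0.02
0.2 -4.29 0.06
0.23 -4.93 0.14
```

```bash
python3 -m pendant '[[[-0.64,-0.05,0,0,0,-0.03,0],[-1.29,-0.07,0,0,0,-0.06,0],[-2.15,-0.08,0,0,0,-0.1,0],[-2.79,-0.06,0,0,0,-0.13,0]]]'; python3 plan.py -0.584 1.0 4 15
```

```text
time: 7.4
tool_pos: [0.547, -0.0169, 0.1879]
tool_rot: [-1.571, 0.571, -1.338]
contact_force: [1.1, -7.3, -5.8]
opening: 0.0005
t 7.40 phi -0.589 R 0.2142 tilt -0.571 Ft 9.31 Fr 0.80 Fx 0.66 |F| 9.36  f 0.135 theta -0.023
row 0 D 0.051: x -1.10 y -0.07 rz -0.051   phi -0.533 th -0.011 F 12.1 v 0.56
row 1 D 0.116: x -2.48 y -0.07 rz -0.116   phi -0.468 th 0.009 F 14.9 v 0.64
row 2 D 0.141: x -3.02 y -0.05 rz -0.141   phi -0.443 th 0.034 F 15.0 v 0.25
row 3 D 0.166: x -3.56 y -0.01 rz -0.166   phi -0.418 th 0.058 F 15.0 v 0.25
```

```bash
sed -i 's/return np.arctan2(y,z)+/return .015+np.arctan2(y,z)+/' h.py; python3 -m pendant '[[[-0.97,-0.06,0,0,0,-0.045,0],[-1.93,-0.08,0,0,0,-0.09,0],[-2.57,-0.07,0,0,0,-0.12,0]]]'; python3 plan.py -0.449 1.0 4 15
```

```text
time: 7.7
tool_pos: [0.5424, 0.0026, 0.2023]
tool_rot: [-1.57, 0.449, -1.338]
contact_force: [1.4, -11.2, -7.8]
opening: 0.0002
t 7.70 phi -0.459 R 0.2144 tilt -0.449 Ft 13.56 Fr 2.00 Fx 1.22 |F| 13.76  f 0.201 theta 0.040
row 0 D 0.023: x -0.50 y -0.04 rz -0.023   phi -0.426 th 0.062 F 14.3 v 0.33
row 1 D 0.059: x -1.27 y -0.07 rz -0.059   phi -0.390 th 0.087 F 15.0 v 0.36
row 2 D 0.085: x -1.83 y -0.08 rz -0.085   phi -0.364 th 0.112 F 15.0 v 0.26
row 3 D 0.112: x -2.40 y -0.07 rz -0.112   phi -0.337 th 0.139 F 15.0 v 0.27
```

```bash
python3 -m pendant '[[[-0.6,-0.04,0,0,0,-0.028,0],[-1.16,-0.07,0,0,0,-0.054,0],[-1.72,-0.08,0,0,0,-0.08,0]]]'; python3 plan.py -0.369 1.0 4 15
```

```text
time: 8.0
tool_pos: [0.5392, 0.0161, 0.2105]
tool_rot: [-1.57, 0.368, -1.339]
contact_force: [1.7, -14.2, -7.0]
opening: 0.0006
t 8.00 phi -0.384 R 0.2145 tilt -0.368 Ft 15.82 Fr 1.20 Fx 1.61 |F| 15.95  f 0.237 theta 0.079
row 0 D 0.006: x -0.13 y -0.01 rz -0.006   phi -0.363 th 0.107 F 15.4 v 0.21
row 1 D 0.027: x -0.58 y -0.04 rz -0.027   phi -0.342 th 0.133 F 15.0 v 0.21
row 2 D 0.054: x -1.16 y -0.07 rz -0.054   phi -0.315 th 0.160 F 15.0 v 0.27
row 3 D 0.082: x -1.75 y -0.08 rz -0.082   phi -0.287 th 0.187 F 15.0 v 0.28
```

```bash
python3 -m pendant '[[[-0.21,-0.02,0,0,0,-0.01,0],[-0.56,-0.04,0,0,0,-0.026,0],[-0.92,-0.06,0,0,0,-0.043,0]]]'; python3 plan.py -0.326 1.8 4 15
```

```text
time: 8.3
tool_pos: [0.5373, 0.0242, 0.2146]
tool_rot: [-1.57, 0.326, -1.339]
contact_force: [2.3, -13.2, -5.2]
opening: 0.0006
t 8.30 phi -0.341 R 0.2145 tilt -0.326 Ft 14.34 Fr 0.38 Fx 0.82 |F| 14.36  f 0.215 theta 0.144
row 0 D 0.007: x -0.14 y -0.01 rz -0.007   phi -0.319 th 0.161 F 14.6 v 0.22
row 1 D 0.030: x -0.65 y -0.05 rz -0.030   phi -0.296 th 0.179 F 15.0 v 0.23
row 2 D 0.050: x -1.06 y -0.07 rz -0.050   phi -0.276 th 0.198 F 15.0 v 0.19
row 3 D 0.070: x -1.49 y -0.08 rz -0.070   phi -0.256 th 0.218 F 15.0 v 0.20
```

```bash
cat > data.txt <<'E'
7.0 -0.699 0
7.4 -0.574 9.31
7.7 -0.459 13.56
8.0 -0.384 15.82
8.3 -0.341 14.34
E
cat > plan2.py <<'E'
# plan2.py phic n Fw : fit mass/offset to the history, then rows for the next n periods
import sys; from h import *
from scipy.optimize import least_squares
phic,n,Fw=float(sys.argv[1]),int(sys.argv[2]),float(sys.argv[3])
d=np.loadtxt('data.txt'); s=status.observe()
if s['time']>d[-1,0]+.01:
    th,f,phi,F=state(); d=np.vstack([d,[s['time'],phi,F]]); np.savetxt('data.txt',d,fmt='%.4f')
BG=.12*G*.2
def sim(o,m):
    t=np.arange(d[0,0],d[-1,0]+1e-6,.005); ph=np.interp(t,d[:,0],d[:,1])+o; psi=-.7; P=[]
    for p in ph:
        P.append(psi); psi=max(-.7,psi+.005*(17*max(0,p-psi)+m*G*.218*np.sin(psi))/10)
    psi=np.interp(d[:,0],t,P); f=np.maximum(0,d[:,1]+o-psi)
    return psi,f,(17*f-BG*np.sin(d[:,1]))/.26
r=least_squares(lambda x: np.r_[(sim(*x)[2]-d[:,2])[1:]/.5,x[0]/.02,(x[1]-1.2)/.6],[0,1.2])
o,m=r.x; S=sim(o,m); psi,f=S[0][-1],S[1][-1]; phi=d[-1,1]
print('off %.4f m %.2f  theta %.3f  Fmodel'%(o,m,psi+.7),S[2].round(1)[1:],'Fmeas',d[1:,2].round(1))
phi0=phi; lag=phic-phi; print('lag %.3f'%lag)
for i in range(n):
    fs=(Fw*.26+BG*np.sin(phi))/17; fe=f+(fs-f)*min(1,(i+1)/2)
    psi+=.1*(17*(f+fe)/2+m*G*.218*np.sin(psi))/10; f=fe; p1=psi+f-o
    v=(p1-phi)/.1; D=p1+.055*v-phic; phi=p1
    print('D %.3f: x %.2f y %.2f rz %.3f | th %.3f F %.1f v %.2f'%(D,-(21.4*np.sin(D)+1.85*(1-np.cos(D))),21.4*(1-np.cos(D))-1.85*np.sin(D),-D,psi+.7,(17*f-BG*np.sin(p1))/.26,v))
E
python3 plan2.py -0.326 4 15
```

```text
off 0.0033 m 1.45  theta 0.150  Fmodel [ 8.9 14.4 15.4 14.2] Fmeas [ 9.3 13.6 15.8 14.3]
lag 0.015
D 0.026: x -0.56 y -0.04 rz -0.026 | th 0.171 F 14.6 v 0.27
D 0.056: x -1.20 y -0.07 rz -0.056 | th 0.193 F 15.0 v 0.29
D 0.077: x -1.65 y -0.08 rz -0.077 | th 0.216 F 15.0 v 0.24
D 0.102: x -2.18 y -0.08 rz -0.102 | th 0.240 F 15.0 v 0.24
```

```bash
python3 -m pendant '[[[-0.54,-0.04,0,0,0,-0.025,0],[-1.09,-0.07,0,0,0,-0.051,0],[-1.59,-0.08,0,0,0,-0.074,0]]]'; python3 plan2.py -0.252 4 15
```

```text
time: 8.6
tool_pos: [0.5339, 0.0385, 0.2209]
tool_rot: [-1.57, 0.252, -1.339]
contact_force: [2.3, -13.4, -4.0]
opening: 0.0002
t 8.60 phi -0.267 R 0.2145 tilt -0.252 Ft 14.18 Fr 0.27 Fx 0.86 |F| 14.21  f 0.213 theta 0.220
off 0.0050 m 1.40  theta 0.220  Fmodel [ 9.  14.3 15.3 14.  14.5] Fmeas [ 9.3 13.6 15.8 14.3 14.2]
lag 0.015
D 0.028: x -0.59 y -0.04 rz -0.028 | th 0.244 F 14.7 v 0.27
D 0.057: x -1.23 y -0.07 rz -0.057 | th 0.268 F 15.0 v 0.29
D 0.082: x -1.77 y -0.08 rz -0.082 | th 0.294 F 15.0 v 0.26
D 0.110: x -2.36 y -0.07 rz -0.110 | th 0.321 F 15.0 v 0.27
```

```bash
python3 -m pendant '[[[-0.61,-0.04,0,0,0,-0.029,0],[-1.24,-0.07,0,0,0,-0.058,0],[-1.81,-0.08,0,0,0,-0.084,0]]]'; python3 plan2.py -0.168 4 15
```

```text
time: 8.9
tool_pos: [0.5299, 0.0551, 0.2267]
tool_rot: [-1.569, 0.167, -1.339]
contact_force: [1.2, -15.3, -2.9]
opening: 0.0011
t 8.90 phi -0.182 R 0.2145 tilt -0.167 Ft 15.41 Fr 0.13 Fx 2.36 |F| 15.59  f 0.233 theta 0.284
off 0.0039 m 1.43  theta 0.292  Fmodel [ 9.  14.4 15.4 14.1 14.6 15.1] Fmeas [ 9.3 13.6 15.8 14.3 14.2 15.4]
lag 0.014
D 0.025: x -0.54 y -0.04 rz -0.025 | th 0.319 F 15.0 v 0.26
D 0.053: x -1.13 y -0.07 rz -0.053 | th 0.347 F 15.0 v 0.27
D 0.082: x -1.76 y -0.08 rz -0.082 | th 0.375 F 15.0 v 0.28
D 0.112: x -2.40 y -0.07 rz -0.112 | th 0.404 F 15.0 v 0.29
```

Tracking well. I'll use 3 rows per call, with speed rising as planned.

```bash
python3 -m pendant '[[[-0.54,-0.04,0,0,0,-0.025,0],[-1.13,-0.07,0,0,0,-0.053,0],[-1.76,-0.08,0,0,0,-0.082,0]]]'; python3 plan2.py -0.086 4 15
```

```text
time: 9.2
tool_pos: [0.526, 0.0717, 0.231]
tool_rot: [-1.569, 0.085, -1.339]
contact_force: [1.3, -15.1, -0.7]
opening: 0.0005
t 9.20 phi -0.101 R 0.2146 tilt -0.085 Ft 14.97 Fr -0.85 Fx 2.26 |F| 15.17  f 0.228 theta 0.371
off 0.0038 m 1.43  theta 0.376  Fmodel [ 8.9 14.4 15.4 14.1 14.6 15.1 14.9] Fmeas [ 9.3 13.6 15.8 14.3 14.2 15.4 15. ]
lag 0.015
D 0.031: x -0.66 y -0.05 rz -0.031 | th 0.405 F 14.9 v 0.29
D 0.062: x -1.33 y -0.07 rz -0.062 | th 0.435 F 15.0 v 0.31
D 0.094: x -2.01 y -0.08 rz -0.094 | th 0.465 F 15.0 v 0.31
D 0.126: x -2.71 y -0.06 rz -0.126 | th 0.497 F 15.0 v 0.32
```

```bash
python3 -m pendant '[[[-0.66,-0.05,0,0,0,-0.031,0],[-1.33,-0.07,0,0,0,-0.062,0],[-2.01,-0.08,0,0,0,-0.094,0]]]'; python3 plan2.py 0.008 4 15
```

```text
time: 9.5
tool_pos: [0.5213, 0.0912, 0.2341]
tool_rot: [-1.569, -0.009, -1.339]
contact_force: [1.7, -16.2, 1.4]
opening: 0.0002
t 9.50 phi -0.007 R 0.2146 tilt 0.009 Ft 16.15 Fr -1.48 Fx 2.13 |F| 16.36  f 0.247 theta 0.446
off 0.0012 m 1.47  theta 0.462  Fmodel [ 8.8 14.4 15.5 14.2 14.8 15.3 15.1 15.2] Fmeas [ 9.3 13.6 15.8 14.3 14.2 15.4 15.  16.2]
lag 0.015
D 0.032: x -0.69 y -0.05 rz -0.032 | th 0.494 F 15.1 v 0.30
D 0.065: x -1.39 y -0.07 rz -0.065 | th 0.527 F 15.0 v 0.32
D 0.100: x -2.15 y -0.08 rz -0.100 | th 0.560 F 15.0 v 0.34
D 0.136: x -2.92 y -0.05 rz -0.136 | th 0.595 F 15.0 v 0.35
```

```bash
python3 -m pendant '[[[-0.6,-0.04,0,0,0,-0.028,0],[-1.28,-0.07,0,0,0,-0.06,0]]]'; python3 plan2.py 0.068 4 15
```

```text
time: 9.7
tool_pos: [0.5183, 0.1037, 0.2352]
tool_rot: [-1.569, -0.068, -1.339]
contact_force: [1.2, -13.7, 2.9]
opening: 0.0004
t 9.70 phi 0.053 R 0.2146 tilt 0.068 Ft 13.74 Fr -2.15 Fx 2.03 |F| 14.05  f 0.211 theta 0.542
off 0.0034 m 1.44  theta 0.531  Fmodel [ 8.9 14.4 15.4 14.1 14.7 15.2 15.  15.1 14.7] Fmeas [ 9.3 13.6 15.8 14.3 14.2 15.4 15.  16.2 13.7]
lag 0.015
D 0.041: x -0.87 y -0.06 rz -0.041 | th 0.565 F 14.8 v 0.36
D 0.080: x -1.71 y -0.08 rz -0.080 | th 0.600 F 15.0 v 0.38
D 0.116: x -2.48 y -0.07 rz -0.116 | th 0.636 F 15.0 v 0.37
D 0.154: x -3.31 y -0.03 rz -0.154 | th 0.673 F 15.0 v 0.38
```

Just noise; I trust the model.

```bash
python3 -m pendant '[[[-0.83,-0.06,0,0,0,-0.039,0],[-1.67,-0.08,0,0,0,-0.078,0],[-2.46,-0.07,0,0,0,-0.115,0]]]'; python3 plan2.py 0.183 4 15
```

```text
time: 10.0
tool_pos: [0.5126, 0.1279, 0.235]
tool_rot: [-1.568, -0.184, -1.339]
contact_force: [1.4, -16.0, 4.6]
opening: 0.0006
t 10.00 phi 0.168 R 0.2147 tilt 0.184 Ft 16.40 Fr -1.90 Fx 2.38 |F| 16.68  f 0.253 theta 0.615
off 0.0008 m 1.47  theta 0.634  Fmodel [ 8.8 14.4 15.5 14.2 14.8 15.3 15.1 15.2 14.8 15.2] Fmeas [ 9.3 13.6 15.8 14.3 14.2 15.4 15.  16.2 13.7 16.4]
lag 0.015
D 0.041: x -0.88 y -0.06 rz -0.041 | th 0.672 F 15.1 v 0.36
D 0.079: x -1.71 y -0.08 rz -0.079 | th 0.710 F 15.0 v 0.37
D 0.121: x -2.61 y -0.07 rz -0.121 | th 0.750 F 15.0 v 0.40
D 0.164: x -3.52 y -0.02 rz -0.164 | th 0.792 F 15.0 v 0.42
```

```bash
python3 -m pendant '[[[-0.79,-0.05,0,0,0,-0.037,0],[-1.58,-0.08,0,0,0,-0.074,0]]]'; python3 plan2.py 0.257 4 14.9
```

```text
time: 10.2
tool_pos: [0.5089, 0.1433, 0.2333]
tool_rot: [-1.568, -0.257, -1.34]
contact_force: [0.6, -14.8, 6.1]
opening: 0.0003
t 10.20 phi 0.242 R 0.2147 tilt 0.257 Ft 15.59 Fr -2.44 Fx 2.90 |F| 16.04  f 0.242 theta 0.701
off -0.0004 m 1.48  theta 0.710  Fmodel [ 8.7 14.3 15.5 14.3 14.9 15.4 15.2 15.2 14.8 15.3 15. ] Fmeas [ 9.3 13.6 15.8 14.3 14.2 15.4 15.  16.2 13.7 16.4 15.6]
lag 0.015
D 0.046: x -0.99 y -0.06 rz -0.046 | th 0.750 F 14.9 v 0.39
D 0.088: x -1.89 y -0.08 rz -0.088 | th 0.791 F 14.9 v 0.41
D 0.132: x -2.83 y -0.06 rz -0.132 | th 0.833 F 14.9 v 0.43
D 0.177: x -3.80 y 0.01 rz -0.177 | th 0.877 F 14.9 v 0.44
```

```bash
python3 -m pendant '[[[-0.92,-0.06,0,0,0,-0.043,0],[-1.82,-0.08,0,0,0,-0.085,0]]]'; python3 plan2.py 0.342 4 14.7
```

```text
time: 10.4
tool_pos: [0.5047, 0.1607, 0.23]
tool_rot: [-1.567, -0.342, -1.34]
contact_force: [0.7, -13.2, 7.2]
opening: 0.0003
t 10.40 phi 0.327 R 0.2147 tilt 0.342 Ft 14.65 Fr -2.58 Fx 2.41 |F| 15.07  f 0.229 theta 0.798
off 0.0003 m 1.48  theta 0.793  Fmodel [ 8.7 14.3 15.5 14.3 14.8 15.4 15.1 15.2 14.8 15.3 14.9 15. ] Fmeas [ 9.3 13.6 15.8 14.3 14.2 15.4 15.  16.2 13.7 16.4 15.6 14.7]
lag 0.015
D 0.047: x -1.01 y -0.06 rz -0.047 | th 0.836 F 14.8 v 0.40
D 0.090: x -1.93 y -0.08 rz -0.090 | th 0.879 F 14.7 v 0.42
D 0.137: x -2.94 y -0.05 rz -0.137 | th 0.924 F 14.7 v 0.45
D 0.185: x -3.96 y 0.02 rz -0.185 | th 0.970 F 14.7 v 0.47
```

```bash
python3 -m pendant '[[[-1.01,-0.06,0,0,0,-0.047,0],[-1.97,-0.08,0,0,0,-0.092,0]]]'; python3 plan2.py 0.434 5 14.9
```

```text
time: 10.6
tool_pos: [0.5003, 0.1793, 0.2247]
tool_rot: [-1.567, -0.434, -1.341]
contact_force: [-0.1, -12.9, 8.3]
opening: 0.0006
t 10.60 phi 0.419 R 0.2147 tilt 0.434 Ft 14.86 Fr -2.46 Fx 3.09 |F| 15.38  f 0.233 theta 0.886
off 0.0008 m 1.47  theta 0.883  Fmodel [ 8.8 14.4 15.5 14.2 14.8 15.3 15.1 15.2 14.8 15.2 14.9 15.  15.1] Fmeas [ 9.3 13.6 15.8 14.3 14.2 15.4 15.  16.2 13.7 16.4 15.6 14.7 14.9]
lag 0.015
D 0.053: x -1.15 y -0.07 rz -0.053 | th 0.929 F 15.0 v 0.44
D 0.100: x -2.15 y -0.08 rz -0.100 | th 0.976 F 14.9 v 0.46
D 0.151: x -3.24 y -0.03 rz -0.151 | th 1.024 F 14.9 v 0.49
D 0.202: x -4.34 y 0.06 rz -0.202 | th 1.074 F 14.9 v 0.51
D 0.255: x -5.47 y 0.23 rz -0.255 | th 1.126 F 14.9 v 0.52
```

```bash
python3 -m pendant '[[[-1.09,-0.07,0,0,0,-0.05,0],[-2.13,-0.08,0,0,0,-0.099,0],[-3.19,-0.04,0,0,0,-0.149,0],[-4.25,0.05,0,0,0,-0.198,0]]]'; python3 plan2.py 0.632 2 12; python3 -c "
from h import *
print(status.observe()['qpos'].round(2))"
```

```text
time: 11.0
tool_pos: [0.4913, 0.2174, 0.2072]
tool_rot: [-1.566, -0.631, -1.342]
contact_force: [-0.4, -11.2, 11.0]
opening: 0.0005
t 11.00 phi 0.618 R 0.2146 tilt 0.631 Ft 15.24 Fr -2.71 Fx 2.97 |F| 15.76  f 0.241 theta 1.077
off 0.0005 m 1.47  theta 1.080  Fmodel [ 8.8 14.3 15.5 14.2 14.8 15.3 15.1 15.2 14.8 15.2 14.9 15.  15.1 15.1] Fmeas [ 9.3 13.6 15.8 14.3 14.2 15.4 15.  16.2 13.7 16.4 15.6 14.7 14.9 15.2]
lag 0.014
D 0.028: x -0.59 y -0.04 rz -0.028 | th 1.130 F 13.5 v 0.27
D 0.051: x -1.09 y -0.07 rz -0.051 | th 1.178 F 12.0 v 0.24
[ 0.63  0.54  1.36 -0.58  1.53  0.51]
```

```bash
python3 -m pendant '[[[-0.4,-0.03,0,0,0,-0.018,0],[-0.4,-0.03,0,0,0,-0.018,0],[-0.4,-0.03,0,0,0,-0.018,0],[-0.4,-0.03,0,0,0,-0.018,0],[-0.4,-0.03,0,0,0,-0.018,0],[-0.4,-0.03,0,0,0,-0.018,0],[-0.4,-0.03,0,0,0,-0.018,0],[-0.4,-0.03,0,0,0,-0.018,0],[-0.4,-0.03,0,0,0,-0.018,0],[-0.4,-0.03,0,0,0,-0.018,0],[-0.4,-0.03,0,0,0,-0.018,0],[-0.4,-0.03,0,0,0,-0.018,0],[-0.4,-0.03,0,0,0,-0.018,0],[-0.4,-0.03,0,0,0,-0.018,0],[-0.4,-0.03,0,0,0,-0.018,0]]]'; python3 -c "
from h import *
state()"
```

```text
time: 12.5
tool_pos: [0.4903, 0.2225, 0.2011]
tool_rot: [-1.571, -0.642, -1.338]
contact_force: [-0.1, -0.0, -0.1]
opening: 0.0004
t 12.50 phi 0.655 R 0.2120 tilt 0.642 Ft -0.05 Fr 0.05 Fx 0.12 |F| 0.14  f 0.008 theta 1.347
```

```bash
python3 -m pendant '[[[0.7,0,0,0,0,0,0],[2,0,0,0,0,0,0],[4,-0.5,0,0,0,0,0],[6,-2,0,0,0,0,0],[7,-5,0,0,0,0,0],[8,-9,0,0,0,0,0],[8,-13,0,0,0,0,0],[8,-17,0,0,0,0,0],[8,-17,0,0,0,0,0],[8,-17,0,0,0,0,0],[8,-17,0,0,0,0,0],[8,-17,0,0,0,0,0],[8,-17,0,0,0,0,0],[8,-17,0,0,0,0,0],[8,-17,0,0,0,0,0]]]'
python3 - <<'E'
from h import *
c=save('wrist','wrist4.png'); t=save('top','top4.png')
for n,c in(('top',t),('wrist',c)):
    hsv=cv2.cvtColor(c['image'],cv2.COLOR_RGB2HSV)
    m=(hsv[...,0]>20)&(hsv[...,0]<33)&(hsv[...,1]>120)&(hsv[...,2]>90)
    p=maskpts(c,m); a=(p-O-[0,0,.02])@np.stack([xs,ys,zs],1); r=np.hypot(a[:,1],a[:,2]); k=(r>.245)&(r<.275)&(abs(a[:,0])<.12)
    if k.sum(): print(n,k.sum(),'bar angle -> theta',np.percentile(np.arctan2(a[k,1],a[k,2]),[1,50,99])+.7)
s=status.observe(); print(s['contact_force'],abs(s['qvel']).max())
A=dict(np.load('top0.npz'))['image'][190:265,120:180]; B=t['image'][190:265,120:180]; print('bottle diff',abs(A.astype(int)-B).mean())
cv2.imwrite('pics/end.png',np.hstack([cv2.resize(t['image'][120:300,100:340],(480,360)),cv2.resize(c['image'],(320,240))[:240] if 0 else cv2.copyMakeBorder(cv2.resize(c['image'],(320,240)),0,120,0,0,0)])[:,:,::-1])
E
```

```text
time: 14.0
tool_pos: [0.4816, 0.259, 0.385]
tool_rot: [-1.571, -0.642, -1.338]
contact_force: [-0.4, 0.3, 0.0]
opening: 0.0003
top 286 bar angle -> theta [1.36550806 1.39365256 1.42465069]
wrist 6944 bar angle -> theta [1.3815101  1.40988865 1.4436506 ]
[ 0.46358964 -0.48238652  0.49429175] 0.0016765801122815111
bottle diff 41.306814814814814
```

View pics/end.png

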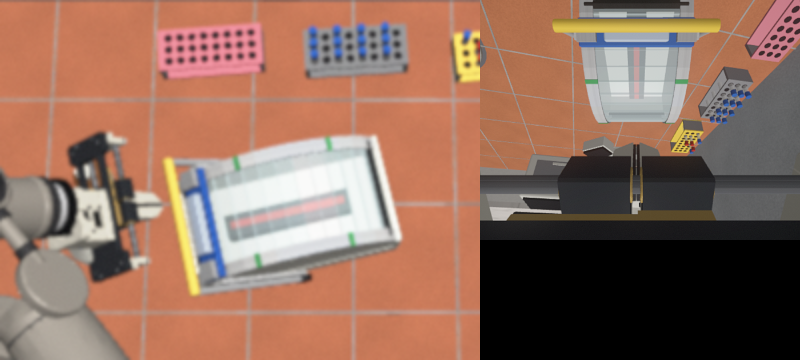

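The picture shows the wiper at the far end, with the bar at (180,225), and the hand clear above the station. The arm hides the bottles in the top view, so I'll check them in the side view before handing in.

```bash
python3 - <<'E'
from h import *
t=save('side','side5.png'); A=dict(np.load('side0.npz'))['image']; B=t['image']
for n,(r0,r1,c0,c1) in dict(bottles=(78,120,220,280),tip=(325,410,265,385)).items(): print(n,abs(A[r0:r1,c0:c1].astype(int)-B[r0:r1,c0:c1]).mean())
for n,I in(('before',A),('after',B)):
    h=cv2.cvtColor(I,cv2.COLOR_RGB2HSV)[70:125,215:285]; m=(h[...,0]>100)&(h[...,0]<125)&(h[...,1]>150); v,u=np.nonzero(m); print(n,'blue cap px',u.mean()+215 if len(u) else None,v.mean()+70 if len(u) else None,len(u))
cv2.imwrite('pics/s5.png',np.hstack([cv2.resize(x[60:240,190:320],None,fx=3,fy=3) for x in(A,B)])[:,:,::-1])
E
```

```text
bottles 8.574074074074074
tip 1.44718954248366
before blue cap px 231.58823529411765 88.3921568627451 51
after blue cap px 230.0 89.55 20
```

View pics/s5.png

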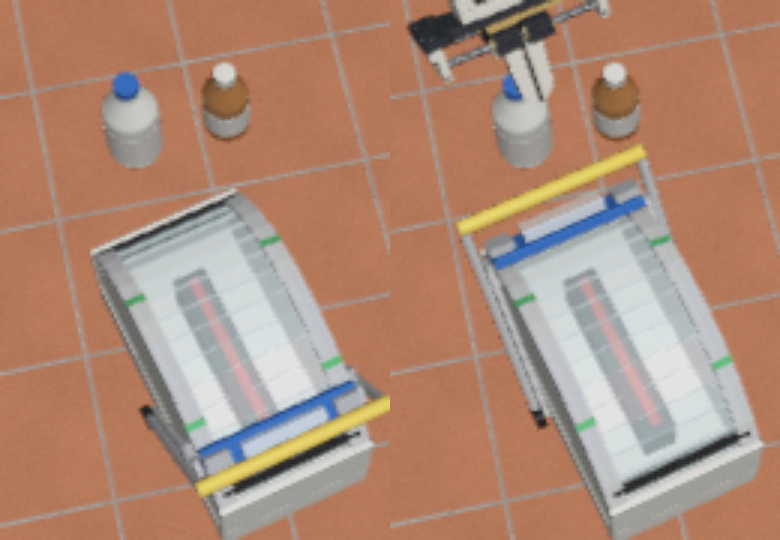

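The bottles are where they were (reagent at (130,120) before, (520,120) after, which is the same spot in its own half). The wiper is home and the hand is clear.

```bash
python3 -c "
from cell import robot
print(robot.hand_in())"
```

```text
the job is handed in; nothing more can be done
None
```

The wiper went from its parked end over the crest to the far stop, pushed by the closed fingertips along the bar's arc, and the job is handed in. No verdict was reported.

**Push:** Between the marks the measured push along the arc was 13.7 to 16.4 N, with about 0.5 N of sensor noise. The highest total force read there was 16.7 N. I only read the force every 0.2 to 0.4 s, at the end of each move. A fitted model of the wiper (cartridge about 1.5 kg) put the true push at 14.5 to 15.3 N throughout.

**Finish:** I held the hand still from about 1.09 rad, so the spring relaxed and the weight carried the wiper home. My model put the speed near the stop at about 0.2 rad/s; I did not measure it.

**Last checks:**
- **Wiper:** the bar reads 1.39 rad in the top camera and 1.41 rad in the wrist camera.
- **Hand:** it is clear of the wiper, with no contact beyond sensor noise.
- **Bottles and tip box:** both bottles look unmoved in the side view. The area to the right, where the tip box should be, is almost unchanged, though I never identified the box itself. The top-view bottle check failed because the arm covers the bottles there.

**One disagreement:** the closed fingertips end about 34 mm short of the reported TCP. My first approach therefore passed over the bar without touching it, so I backed off, went lower and redid it.

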